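# Close the ink bay gate and drop its latch bar

### The arm

A 6-joint arm with a two-finger parallel gripper is mounted at the origin on a cart in front of the work surface, level with it; the furniture and walls round the work are solid. World frame = base frame: x ahead of the robot, y to its left, z up, the work surface at z = 0. Lengths are in m, angles in rad, forces in N, time in s.
With the tool pointing down it reaches from about 0.325 to 0.775 m from the base axis. Payload 9.3 kg.
Tool frame: the origin (TCP) lies between the finger pads; the fingertips stand 19 mm ahead of it and the grasp point (between the pads) is the TCP; z points along the fingers, y is the direction in which the jaws open and shut (so a half turn about z gives the same grasp; the last joint's range is limited). The gripper opens to 85 mm and grips with 20 to 120 N. Pads are 22 mm wide; open, the fingers measure 114 mm over their backs; the gripper's body (76 mm by 85 mm) begins 54 mm behind the grasp point. The pads swing forward as they close: fully open they stand 13 mm farther back than shut.
Start: joints at [1.056, 0.259, 0.021, 1.334, 0, 1.418], TCP at [0.195, 0.514, 0.215] pointing down, gripper open.
Joint ranges: [-3.04, 3.04], [-0.91, 1.82], [-1.04, 1.36], [-1.92, 1.95], [-1.52, 1.45], [-3.14, 3.14]. Speed limits (rad/s): [2.22, 2.22, 2.79, 3.14, 3.14, 3.14].

### API

Orientations are given as a unit quaternion [w, x, y, z].
In Python, from station import ctrl gives the robot as it stands.
- The arm moves only by the tool carry_out, never from a script. Its argument "increments" is a list of rows, each a list of 7 numbers: the opening, from 0 (shut) to 1 (fully open), then the shift along the world's x, y, z in cm, then the turn, a rotation vector about the world's x, y, z in degrees. In form: [[jaw, x, y, z, ax, ay, az], ...]. A call has 1 to 20 rows; each row shifts and turns the commanded pose from where the row before left it; what a row does not reach is not made up. A row lasts 1/8 s, in which the tool goes at most 62.5 mm and 10.7 degrees, less where a joint would pass 70% of its speed; a pose out of reach is approached as far as the arm can. A call with a gripper value outside its range is refused whole. The fingers move at their own pace and stop on an object; "grip_force" is the grip in N (left out, the last holds). Time passes only in rows, so rows that do not move let the fingers close. It gives the time, the measured TCP pose, the force and the opening at its end, in the units of the state.
- ctrl.get_state(): the state, without advancing time (a new reading comes with each control period).
- ctrl.capture(name): name is "scene" or "top" or "wrist"; returns the picture (400x640x3 uint8, red, green, blue); there is no depth.
- ctrl.camera_info(name): a dict with "K" (3x3 intrinsics, pixels), "R" (3x3) and "t" (3): a world point X has camera coordinates R X + t. Camera axes: x right, y down, z forward; pixel columns grow to the right and rows downward; lengths in m; the calibration is good to about 2 mm. A picture is of the moment at which its call begins: read the wrist's pose just before it. camera_info takes no time and is no camera call; for the wrist camera it gives the pose at the moment of the call.
- ctrl.close_job(): hands the job in, once; it reports no verdict.
The state is a dict: "clock": time; "q": joint angles; "dq": joint speeds; "joint_torque": joint torques, N m; "position": TCP position; "orientation": TCP orientation; "contact_force": force on the tool from outside, world axes, zero at the start; "torque": the same for the moment, N m; "opening": finger opening in m.
Only numpy, scipy, OpenCV 4.12 (cv2) and the standard library are available. Lean on these libraries where they do the work, as an engineer would, in place of code of your own. Each camera call takes 0.05 s, during which the arm holds its last target.

### The job

The little gate of the ink bay stands ajar. Lift its latch bar by the upright tab, swing the gate shut against the sprung buffer so that the raised bar passes over the lip of the catch, and let the bar drop fully down behind the lip so that the gate stays latched. Work gently, feeling for the buffer and never ramming the latch post, and leave the tins and the other things where they are.

Things in the scene. Friction and masses are not known exactly. Their poses are not given: they have to be found in the camera images.
- bay: The ink bay: a plywood board 170 x 340 mm (x, y), 12 mm thick, fixed to the counter, with a steel rail fence 88 mm high on three sides. Origin: centre of the board's underside; z up. Its open front (own -x, towards the robot) is closed by a grey gate.
- hinge_foot (a point): Foot of the gate's vertical hinge axis, on the board's top at its left front corner; in the bay's frame (-65, 150, 12) mm. The shut gate runs from here 238 mm along the bay's -y; it is 16 mm thick and its top is 112 mm above the counter. A short tongue continues its top rail to 295 mm from the hinge.
- gate (a joint): Gate angle about its hinge, rad: 0 = along the board's front edge (bay's -y), positive = swung out towards the robot (bay's -x; clockwise from above). It turns easily and stays where left. Latched, it reads -0.051 to +0.051, depending on how the keeper is set (see lip_nominal).
- bar_pivot (a point): Pivot of the latch bar on the gate's front face, in the gate 50 mm along it from the hinge axis, 17 mm in front of the hinge axis and gate mid-plane, 75 mm above the board's top. Its axis is the gate's normal. The bar, 10 mm thick (across the gate) and 16 mm high, runs from here along the gate for 243 mm, 55 mm past its free edge.
- bar (a joint): Angle of the steel latch bar about its pivot on the gate, rad: 0 = fully down (level, on its rest), positive = free end lifted, stop at 0.6. It falls by its own weight (about 0.2 kg). Raised 0.08 or more, it clears the lip.
- tab (a point): Grip point on the bar's upright tab, a flat lug 12 mm thick (across the gate), 24 mm wide (along it), pinched from above across its thickness. It lies 16 mm below the tab's top (top 173 mm above the counter, bar down); from the pivot 140 mm along the bar and 70 mm up. It turns with gate and bar; axes as the bay's with the gate at 0 and the bar down.
- latch_post: Fixed grey post, 36 mm wide, on the board at the gate's free edge. Origin on the board's top, in the bay's frame (-65, -130, 12) mm; axes as the bay's. It carries a steel keeper plate with the catch lip and, behind the gate, a sprung buffer. Post and keeper must not take more than 16 N.
- lip_nominal (a point): Nominal top of the catch lip's rear face (lip 26 mm thick, 34 mm wide, square faces, top 16 mm above the lowered bar's underside). The bar must drop behind it (bay's +x side). The keeper sits in slots: lip and buffer together are really up to 14 mm forward or back of nominal (bay's x), unmeasured: find by feel. At nominal the bar touches the lip with gate at 0.
- buffer_nominal (a point): Nominal tip of the buffer's round rubber head, 278 mm from the hinge axis (moves with the keeper). The gate's tongue meets it (2.4 N) 4 mm before the bar passes the lip; there it pushes 5.6 N, and 3.5 mm on, at 8.4 N, it stops hard. At the tab: 8 N and 12 N, so hold at about 10 N while lowering the bar. On release it pushes the gate back until the bar rests on the lip.
- tin_a: Closed ink tin, 69 mm across, 53 mm high, standing on the board inside the bay; leave it. Origin: centre of its underside.
- tin_b: Closed ink tin, 53 mm across, 61 mm high, inside the bay; leave it. Origin: centre of its underside.
- pot: Small jar, 39 mm across, 46 mm high, inside the bay; leave it. Origin: centre of its underside.
- solvent: Rectangular metal can with a screw cap, 47 x 73 x 154 mm, on the counter at the front right; leave it. Origin: centre of its underside.
- grease: Round screw-lid jar, 76 mm across, 84 mm high, on the counter left of the bay's front; leave it. Origin: centre of its underside.
- tape: Roll of tape lying flat, 93 mm across, 24 mm high, on the counter at the front left; leave it. Origin: centre of its underside.
- scraper: Ink scraper with a black handle, 37 x 117 mm, 14 mm thick, lying on the counter in front of the gate, below its lower edge (20 mm up); leave it. Origin: centre of its underside.
- block: Rubbing block, 22 x 70 x 22 mm, lying on the counter at the front left; leave it. Origin: centre of its underside.

How it is judged:
By the outcome, as a careful person would: the job done as asked, in the order asked, and still so for the second after the job is handed in, with the robot touching nothing.
It also fails if it takes over 61 s, if anything falls off the work surface, if the arm or the gripper's body presses on something with over 40 N, if the wrist force passes 120 N, or if a joint passes its speed limit or range.

## Working session

There is one attempt and no reset: what is moved stays moved. The work goes in short steps, Python scripts to look and compute and a tool call to move; the robot and the scene stay as the last step left them, time stands still between calls to the robot, and variables do not carry over. Pictures are saved under pics/ and viewed, and the job is handed in when it is done.

Besides the shell and the picture viewer there is one more tool, called by a JSON object that holds its "name" and its "arguments". carry_out: Moves the arm, as the interface text tells. Its arguments: {"type":"object","properties":{"increments":{"type":"array"},"grip_force":{"type":"number"}},"required":["increments"]}

```bash
mkdir -p pics; ls; python3 - <<'E'
from station import ctrl
import cv2
print(ctrl.get_state())
for n in ["scene","top","wrist"]:
    im=ctrl.capture(n); cv2.imwrite(f"pics/{n}0.png",im[:,:,::-1])
    i=ctrl.camera_info(n); print(n,i["K"],i["R"],i["t"])
E
```

```text
pics
{'clock': 0.0, 'q': array([1.05640784e+00, 2.59202324e-01, 2.07908805e-02, 1.33370018e+00,
       4.59320334e-06, 1.41820786e+00]), 'dq': array([ 0.00011071, -0.00017981, -0.00178405, -0.00056164,  0.00159462,
        0.00054472]), 'joint_torque': array([-1.93553560e-04, -5.55637765e+01,  3.44528997e+01,  1.39027319e-02,
       -1.74416941e-04, -8.40575183e-06]), 'position': array([0.19453152, 0.51414235, 0.21477214]), 'orientation': array([-2.17445208e-04,  1.79914931e-01,  9.83681953e-01, -6.20663263e-04]), 'contact_force': array([ 0.05941075, -0.77036065,  0.23841598]), 'torque': array([-0.0129017 ,  0.00615627, -0.01188105]), 'opening': 0.08532359539662919}
scene [[415.70262735   0.         318.46857505]
 [  0.         415.70262735 199.72303096]
 [  0.           0.           1.        ]] [[ 0.16360135  0.98646143  0.01133368]
 [ 0.83484321 -0.13231671 -0.53434923]
 [-0.52561526  0.0968821  -0.84518782]] [-0.13291916 -0.41356284  1.58847052]
top [[370.61936433   0.         318.47993664]
 [  0.         370.61936433 203.57525412]
 [  0.           0.           1.        ]] [[-6.80613069e-04 -9.99943127e-01 -1.06433087e-02]
 [-9.98898523e-01  1.17918554e-03 -4.69078832e-02]
 [ 4.69177659e-02  1.05996593e-02 -9.98842515e-01]] [0.04348544 0.55475137 1.21781447]
wrist [[305.54164129   0.         317.19032879]
 [  0.         305.54164129 198.73979362]
 [  0.           0.           1.        ]] [[ 3.54071114e-01  9.35218502e-01 -2.53238798e-05]
 [ 8.92939608e-01 -3.38056393e-01  2.97282243e-01]
 [ 2.78015293e-01 -1.05281668e-01 -9.54789646e-01]] [-0.5501466  -0.03905508  0.37975198]
```

View pics/scene0.png

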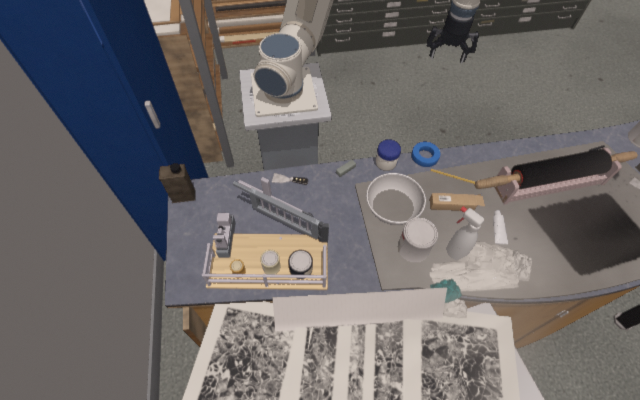

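View pics/top0.png

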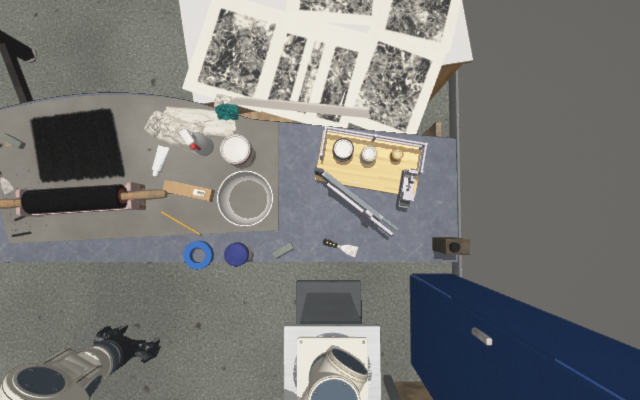

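```bash
python3 - <<'E'
import cv2
a=cv2.imread("pics/top0.png")[60:310,170:490]
cv2.imwrite("pics/topz.png",cv2.resize(a,(800,600)[:1]+(625,),interpolation=cv2.INTER_CUBIC)[:600])
E
```

```text
(no output)
```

View pics/topz.png

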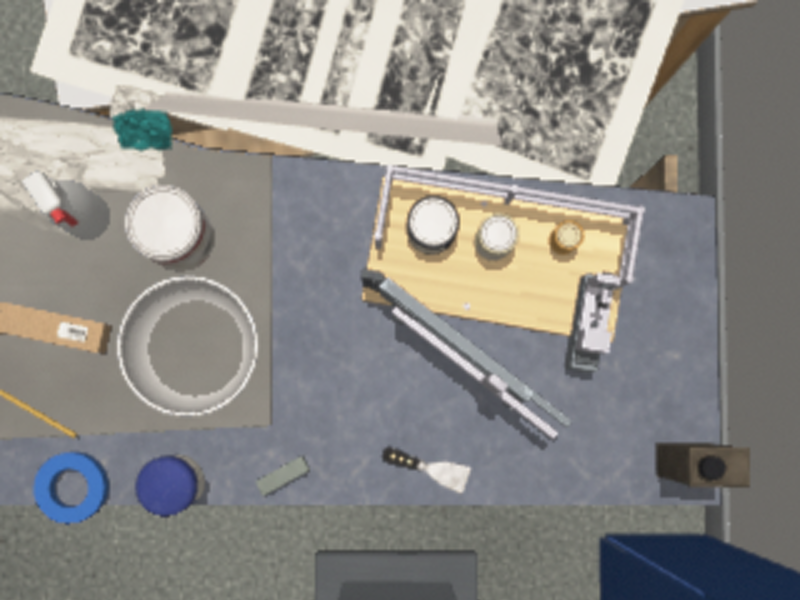

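```bash
python3 - <<'E'
import cv2
a=cv2.imread("pics/top0.png")[120:245,305:435]
cv2.imwrite("pics/topz2.png",cv2.resize(a,None,fx=4.8*1.0,fy=4.8,interpolation=cv2.INTER_CUBIC))
a=cv2.imread("pics/scene0.png")[170:295,195:335]
cv2.imwrite("pics/scz2.png",cv2.resize(a,None,fx=4.8,fy=4.8,interpolation=cv2.INTER_CUBIC))
E
```

```text
(no output)
```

View pics/topz2.png

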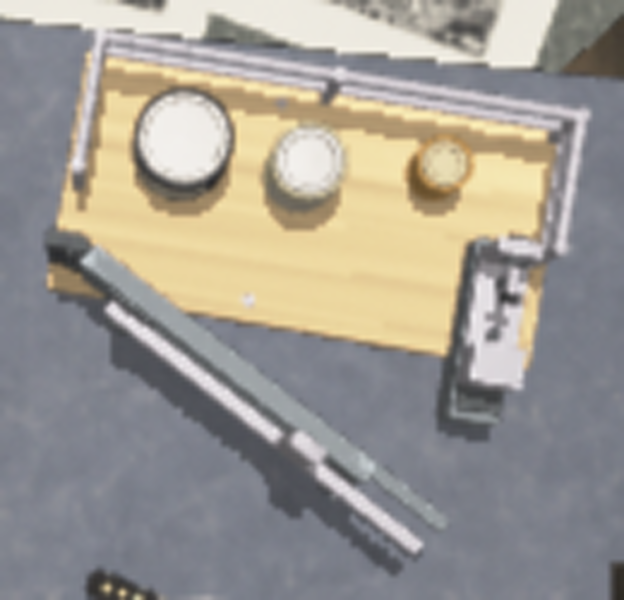

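View pics/scz2.png

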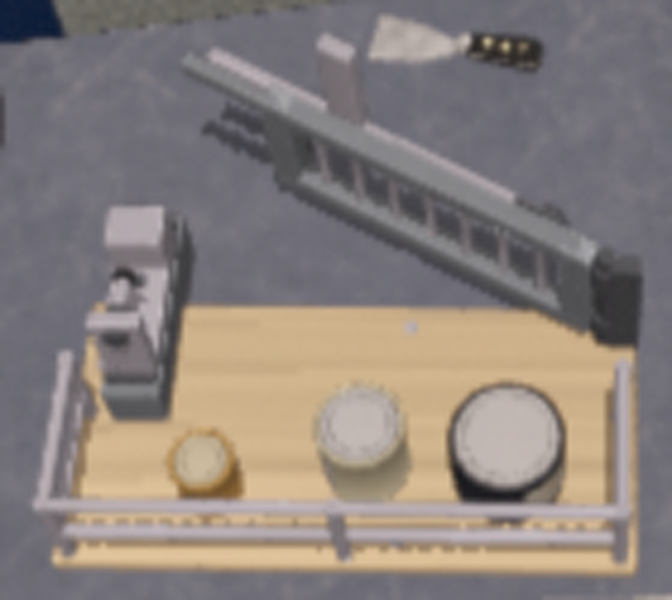

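```bash
cat > h.py <<'E'
import numpy as np
from station import ctrl
C={n:ctrl.camera_info(n) for n in("scene","top")}
def proj(n,X,I=None):
    I=I or C[n]; c=np.asarray(I["R"])@X+I["t"]; p=np.asarray(I["K"])@c; return p[:2]/p[2]
def bay(p,v):
    c,s=np.cos(p[2]),np.sin(p[2]); return np.array([p[0]+c*v[0]-s*v[1],p[1]+s*v[0]+c*v[1],v[2]])
def gate(p,al,fr,z): # along, front, height above counter
    g=p[3]; return bay(p,np.array([-.065-np.sin(g)*al-np.cos(g)*fr, .150-np.cos(g)*al+np.sin(g)*fr, z]))
E
python3 - <<'E'
from h import *
from scipy.optimize import least_squares
T=lambda u,v:np.array([305+u/4.8,120+v/4.8])
S=lambda u,v:np.array([195+u/4.8,170+v/4.8])
B=lambda *a:(lambda p:bay(p,np.array(a)))
G=lambda *a:(lambda p:gate(p,*a))
D=[("top",T(50,286),B(-.085,.17,.012)),("top",T(90,50),B(.085,.17,.012)),
("top",T(527,370),B(-.085,-.17,.012)),
("top",T(417,547),G(.293,.017,.095)),("top",T(305,445),G(.19,.017,.173)),("top",T(443,525),G(.295,0,.112)),
("scene",S(635,571),B(.085,.17,0)),("scene",S(53,565),B(.085,-.17,0)),
("scene",S(337,42),G(.19,.017,.173)),("scene",S(187,62),G(.295,0,.112)),("scene",S(212,52),G(.293,.017,.095))]
f=lambda p:np.concatenate([proj(n,X(p))-u for n,u,X in D])
r=least_squares(f,[.55,-.1,-.1,.4],loss='soft_l1',f_scale=.7)
print(r.x,np.round(r.fun.reshape(-1,2),1))
p=r.x
for nm,X in [("tab",gate(p,.19,.017,.157)),("hinge",bay(p,[-.065,.15,.012])),("post",bay(p,[-.065,-.13,.012])),("pivot",gate(p,.05,.017,.087))]: print(nm,X)
np.save("p.npy",p)
E
```

```text
[ 0.68907952 -0.12493864 -0.17922442  0.48760494] [[-1.3 -0.2]
 [-0.6 -0.7]
 [ 0.1  0.3]
 [ 0.5 -0.1]
 [ 0.5 -0.1]
 [ 0.   0.7]
 [ 0.2  0.8]
 [ 0.5 -0.1]
 [-0.2  0.4]
 [-0.  -1.9]
 [-0.5 -0.4]]
tab [ 0.52098771 -0.10453899  0.157     ]
hinge [0.65186064 0.03424602 0.012     ]
post [ 0.60194603 -0.24126901  0.012     ]
pivot [0.60757739 0.00547114 0.087     ]
```

```bash
python3 - <<'E'
from h import *
from scipy.spatial.transform import Rotation as R
p=np.load("p.npy"); s=ctrl.get_state(); o=s["orientation"]
M=R.from_quat([o[1],o[2],o[3],o[0]]).as_matrix(); print(M.round(3))
n=gate(p,0,1,0)-gate(p,0,0,0); print("n",n)
a=np.degrees(np.arctan2(n[1],n[0])-np.arctan2(M[1,1],M[0,1])); print((a+90)%180-90, np.degrees(p[2:]))
print(s["position"],gate(p,.19,.017,.157)-s["position"])
q=p.copy();q[3]=0;print("tab shut",gate(q,.19,.017,.157))
E
```

```text
[[-0.935  0.354 -0.   ]
 [ 0.354  0.935 -0.001]
 [ 0.    -0.001 -1.   ]]
n [-0.78578664  0.61849766  0.        ]
72.52596861266039 [-10.2688031   27.93770539]
[0.19459279 0.51419379 0.2149171 ] [ 0.32639492 -0.61873277 -0.0579171 ]
tab shut [ 0.60126231 -0.14968008  0.157     ]
```

{"name": "carry_out", "arguments": {"increments": [[1, 1.8, -3.4, 0.3, 0, 0, -6], [1, 1.8, -3.4, 0.3, 0, 0, -6], [1, 1.8, -3.4, 0.3, 0, 0, -6], [1, 1.8, -3.4, 0.3, 0, 0, -6], [1, 1.8, -3.4, 0.3, 0, 0, -6], [1, 1.8, -3.4, 0.3, 0, 0, -6], [1, 1.8, -3.4, 0.3, 0, 0, -6], [1, 1.8, -3.4, 0.3, 0, 0, -6], [1, 1.8, -3.4, 0.3, 0, 0, -6], [1, 1.8, -3.4, 0.3, 0, 0, -6], [1, 1.8, -3.4, 0.3, 0, 0, -6], [1, 1.8, -3.4, 0.3, 0, 0, -6], [1, 1.8, -3.4, 0.3, 0, 0, -6], [1, 1.8, -3.4, 0.3, 0, 0, -6], [1, 1.8, -3.4, 0.3, 0, 0, -6], [1, 1.8, -3.4, 0.3, 0, 0, -6], [1, 1.8, -3.4, 0.3, 0, 0, -6], [1, 1.8, -3.4, 0.3, 0, 0, -6], [1, 0, 0, 0, 0, 0, 0], [1, 0, 0, 0, 0, 0, 0]]}}

```text
clock: 2.65
position: [0.5183, -0.0973, 0.269]
orientation: [-0.0, 0.901, 0.433, -0.0]
contact_force: [-0.1, 0.7, -0.3]
opening: 0.0854
```

```bash
python3 - <<'E'
from h import *
import cv2
p=np.load("p.npy")
s=ctrl.get_state(); print(s["position"],s["q"],s["contact_force"])
I=ctrl.camera_info("wrist"); im=ctrl.capture("wrist")[:,:,::-1].copy()
for X in [gate(p,.19,.017,.173),gate(p,.178,.023,.173),gate(p,.202,.011,.173),gate(p,.293,.017,.095),gate(p,.295,0,.112),bay(p,[-.085,-.17,.012])]:
    u=proj("w",X,I); print(u.round()); cv2.circle(im,tuple(int(v) for v in u),2,(0,0,255),-1)
cv2.imwrite("pics/w1.png",im)
E
```

```text
[ 0.51830795 -0.0973352   0.26901658] [-3.44919854e-01  2.10439276e-01  9.19613607e-02  1.45336198e+00
  1.56244698e-04  1.90114572e+00] [-0.14201039  0.65572391 -0.2510007 ]
[325. 200.]
[318. 187.]
[331. 213.]
[323. 261.]
[338. 270.]
[423. 232.]
```

View pics/w1.png

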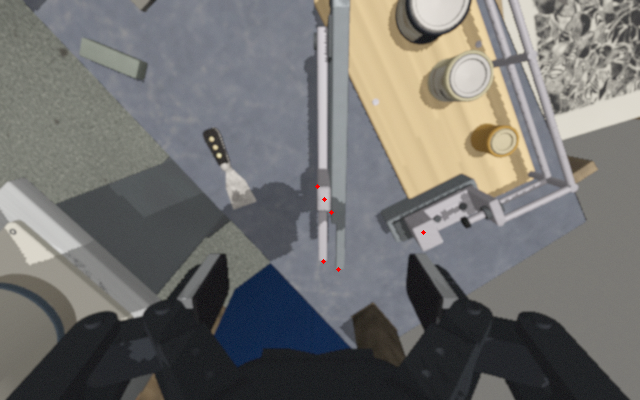

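{"name": "carry_out", "arguments": {"increments": [[1, 0.1, -0.4, -1.5, 0, 0, 0], [1, 0.17, -0.32, -2, 0, 0, 0.5], [1, 0, 0, -2, 0, 0, 0], [1, 0, 0, -2, 0, 0, 0], [1, 0, 0, -2, 0, 0, 0], [1, 0, 0, -1, 0, 0, 0], [1, 0, 0, -0.7, 0, 0, 0], [1, 0, 0, 0, 0, 0, 0]]}}

```text
clock: 3.7
position: [0.5213, -0.1047, 0.1572]
orientation: [-0.0, 0.9, 0.437, -0.0]
contact_force: [-0.2, 0.7, -0.1]
opening: 0.0856
```

```bash
python3 - <<'E'
from h import *
import cv2
p=np.load("p.npy")
s=ctrl.get_state(); print(s["position"],s["contact_force"])
I=ctrl.camera_info("wrist"); im=ctrl.capture("wrist")[:,:,::-1].copy()
for X in [gate(p,.19,.017,.173),gate(p,.293,.017,.095),gate(p,.295,0,.112)]:
    u=proj("w",X,I); print(u.round()); cv2.circle(im,tuple(int(v) for v in u),2,(0,0,255),-1)
cv2.imwrite("pics/w2.png",im)
E
```

```text
[ 0.52127828 -0.10466473  0.15721806] [-0.19045562  0.71513174 -0.11046085]
[316. 257.]
[317. 321.]
[337. 337.]
```

View pics/w2.png

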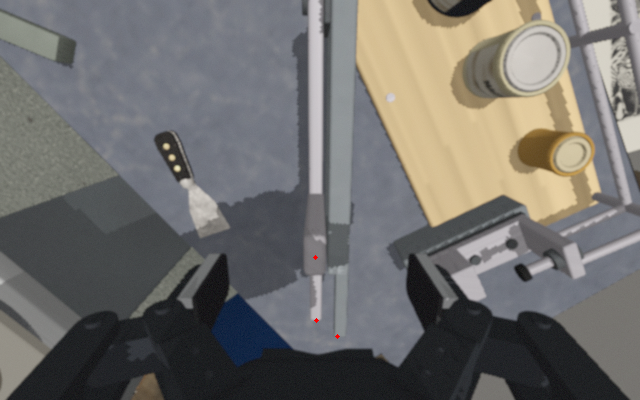

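{"name": "carry_out", "arguments": {"grip_force": 40, "increments": [[0, 0, 0, 0, 0, 0, 0], [0, 0, 0, 0, 0, 0, 0], [0, 0, 0, 0, 0, 0, 0], [0, 0, 0, 0, 0, 0, 0], [0, 0, 0, 0, 0, 0, 0], [0, 0, 0, 0, 0, 0, 0], [0, 0, 0, 0, 0, 0, 0], [0, 0, 0, 0, 0, 0, 0]]}}

```text
clock: 4.75
position: [0.5214, -0.1048, 0.1574]
orientation: [0.0, 0.9, 0.437, 0.0]
contact_force: [0.1, 0.2, -0.6]
opening: -0.0003
```

```bash
cat > plan.py <<'E'
from h import *
from scipy.spatial.transform import Rotation as R
p=np.load("p.npy")
def tabpose(g,b):
    q=p.copy(); q[3]=g
    X=gate(q,.05+.14*np.cos(b)-.07*np.sin(b),.017,.087+.14*np.sin(b)+.07*np.cos(b))
    u=gate(q,1,0,0)-gate(q,0,0,0); ax=np.cross(u,[0,0,1])
    Rg=R.from_rotvec([0,0,-(g-p[3])])
    return X,R.from_rotvec(ax*b)*Rg
def rows(path):
    out=[]
    for (g0,b0),(g1,b1) in zip(path[:-1],path[1:]):
        X0,R0=tabpose(g0,b0);X1,R1=tabpose(g1,b1)
        d=np.r_[(X1-X0)*100,np.degrees((R1*R0.inv()).as_rotvec())]
        out.append([0]+[round(float(v),2) for v in d])
    return out
E
python3 - <<'E'
from plan import *
print(ctrl.get_state())
g=p[3]
print("lift");
for r in rows([(g,b) for b in np.linspace(0,.14,8)]): print(r)
print("swing")
for r in rows([(a,.14) for a in np.linspace(g,.12,12)]): print(r)
E
```

```text
{'clock': 4.75, 'q': array([-3.56203267e-01,  2.51480506e-01, -1.37888306e-01,  1.18138954e+00,
       -5.12637334e-06,  1.88174073e+00]), 'dq': array([-0.00034429,  0.00291475,  0.00105398, -0.0008778 , -0.00079188,
        0.00177725]), 'joint_torque': array([-3.19513128e-03, -5.37129807e+01,  3.32127929e+01,  1.74924851e-03,
       -1.25230572e-04,  1.99795159e-05]), 'position': array([ 0.52139318, -0.10479948,  0.15739937]), 'orientation': array([1.54966449e-05, 8.99652085e-01, 4.36607520e-01, 1.12651164e-05]), 'contact_force': array([ 0.10371257,  0.20242503, -0.57710788]), 'torque': array([-0.00445083,  0.02787911,  0.02898151]), 'opening': -0.0003110105562575561}
lift
[0, 0.09, 0.11, 0.28, -0.9, 0.71, 0.0]
[0, 0.09, 0.12, 0.28, -0.9, 0.71, 0.0]
[0, 0.1, 0.12, 0.27, -0.9, 0.71, -0.0]
[0, 0.1, 0.13, 0.27, -0.9, 0.71, 0.0]
[0, 0.1, 0.13, 0.27, -0.9, 0.71, 0.0]
[0, 0.11, 0.13, 0.26, -0.9, 0.71, -0.0]
[0, 0.11, 0.14, 0.26, -0.9, 0.71, 0.0]
swing
[0, 0.44, -0.41, 0.0, -0.0, 0.0, 1.91]
[0, 0.45, -0.39, 0.0, 0.0, -0.0, 1.91]
[0, 0.47, -0.38, 0.0, -0.0, -0.0, 1.91]
[0, 0.48, -0.36, 0.0, -0.0, 0.0, 1.91]
[0, 0.49, -0.34, 0.0, 0.0, 0.0, 1.91]
[0, 0.5, -0.33, 0.0, 0.0, -0.0, 1.91]
[0, 0.51, -0.31, 0.0, -0.0, 0.0, 1.91]
[0, 0.52, -0.29, 0.0, 0.0, -0.0, 1.91]
[0, 0.53, -0.28, 0.0, -0.0, 0.0, 1.91]
[0, 0.54, -0.26, 0.0, 0.0, 0.0, 1.91]
[0, 0.55, -0.24, 0.0, 0.0, -0.0, 1.91]
```

```bash
python3 - <<'E'
from h import *
import cv2
for n in["wrist","top","scene"]:
    im=ctrl.capture(n)[:,:,::-1].copy()
    if n=="top": im=cv2.resize(im[120:245,305:435],None,fx=4.8,fy=4.8,interpolation=cv2.INTER_CUBIC)
    if n=="scene": im=cv2.resize(im[150:275,195:335],None,fx=4.8,fy=4.8,interpolation=cv2.INTER_CUBIC)
    cv2.imwrite(f"pics/{n}3.png",im)
E
```

```text
(no output)
```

View pics/wrist3.png

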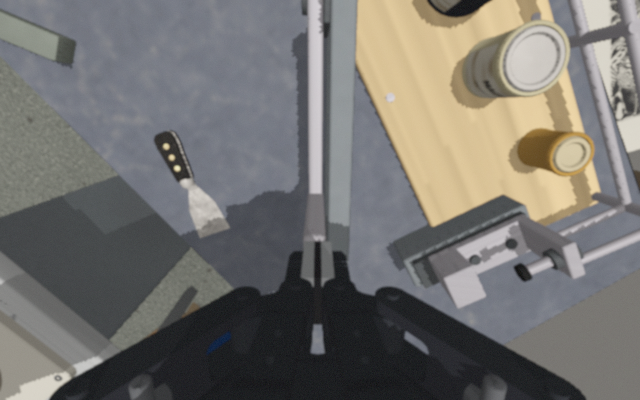

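View pics/scene3.png

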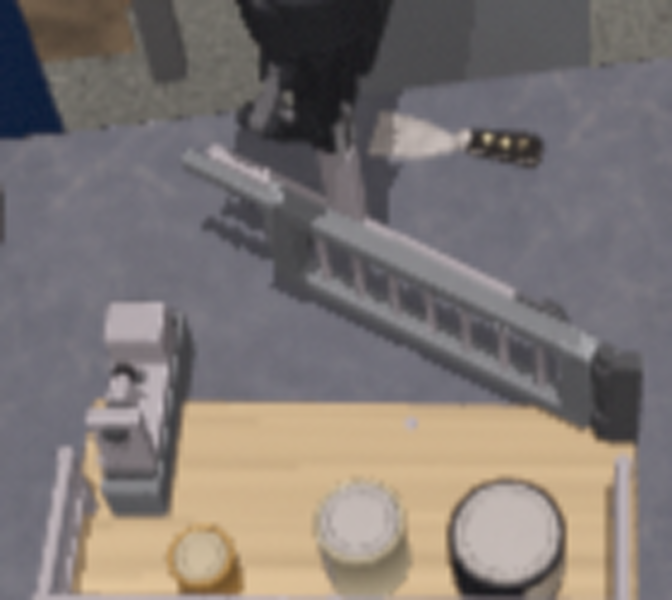

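View pics/top3.png

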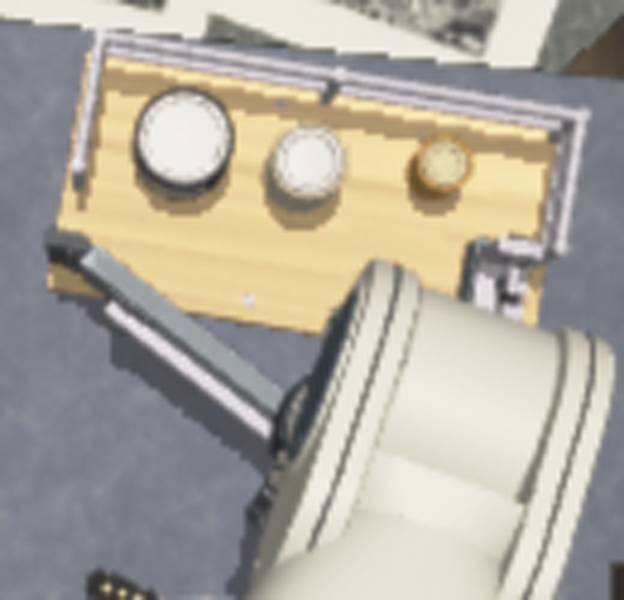

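```bash
python3 - <<'E'
from h import *
import cv2
p=np.load("p.npy")
I=ctrl.camera_info("wrist");s=ctrl.get_state()
print(proj("w",s["position"],I),proj("w",gate(p,.19,.017,.157),I),proj("w",s["position"]-[0,0,.019],I), I["R"]@s["position"]+I["t"])
a=cv2.imread("pics/wrist3.png")[170:370,230:410]
b=cv2.imread("pics/w2.png")[170:370,230:410]
cv2.imwrite("pics/w3z.png",cv2.resize(np.hstack([b,a]),None,fx=2.2,fy=2.6,interpolation=cv2.INTER_CUBIC))
E
```

```text
[316.57099421 243.71771726] [315.72465891 243.48123575] [316.65554999 230.54298168] [-0.00035429  0.0257295   0.17478429]
```

View pics/w3z.png

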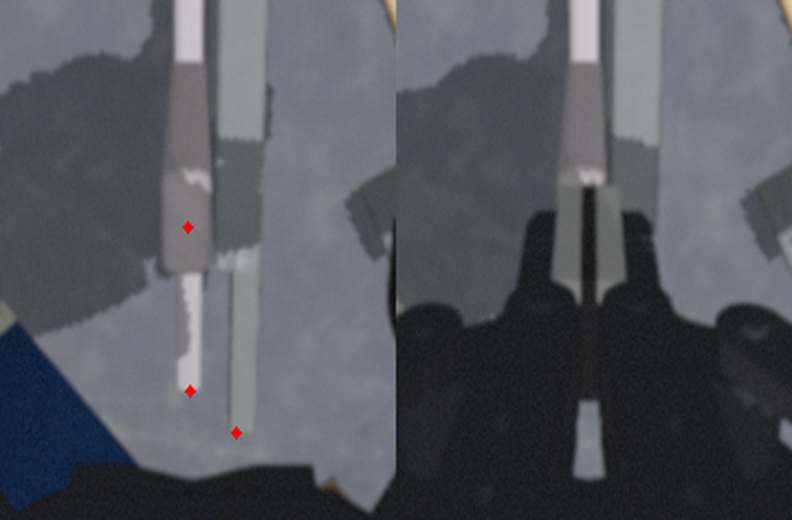

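{"name": "carry_out", "arguments": {"grip_force": 40, "increments": [[0.5, 0, 0, 0, 0, 0, 0], [0.5, 0, 0, 0, 0, 0, 0], [0.5, 0, 0, 0, 0, 0, 0], [0.5, 0, 0, -0.4, 0, 0, 0], [0.5, 0, 0, -0.4, 0, 0, 0], [0.5, 0, 0, -0.4, 0, 0, 0], [0.5, 0, 0, -0.4, 0, 0, 0], [0.5, 0, 0, -0.2, 0, 0, 0], [0.5, 0, 0, 0, 0, 0, 0]]}}

```text
clock: 6.02
position: [0.5213, -0.1048, 0.1392]
orientation: [-0.0, 0.9, 0.437, -0.0]
contact_force: [-0.7, 0.5, 0.3]
opening: 0.0429
```

{"name": "carry_out", "arguments": {"grip_force": 40, "increments": [[0, 0, 0, 0, 0, 0, 0], [0, 0, 0, 0, 0, 0, 0], [0, 0, 0, 0, 0, 0, 0], [0, 0, 0, 0, 0, 0, 0], [0, 0, 0, 0, 0, 0, 0], [0, 0, 0, 0, 0, 0, 0]]}}

```text
clock: 6.78
position: [0.5214, -0.1048, 0.1396]
orientation: [0.0, 0.9, 0.437, 0.0]
contact_force: [-0.4, -0.3, 5.1]
opening: 0.0105
```

```bash
python3 - <<'E'
from h import *
import cv2
p=np.load("p.npy")
s=ctrl.get_state(); print(s["position"],s["contact_force"],s["opening"])
a=ctrl.capture("wrist")[:,:,::-1][170:370,190:450]
cv2.imwrite("pics/w4.png",cv2.resize(a,None,fx=2.8,fy=2.8,interpolation=cv2.INTER_CUBIC))
E
```

```text
[ 0.52141467 -0.10482813  0.13958393] [-0.38110467 -0.31272548  5.1210451 ] 0.010544843649444413
```

View pics/w4.png

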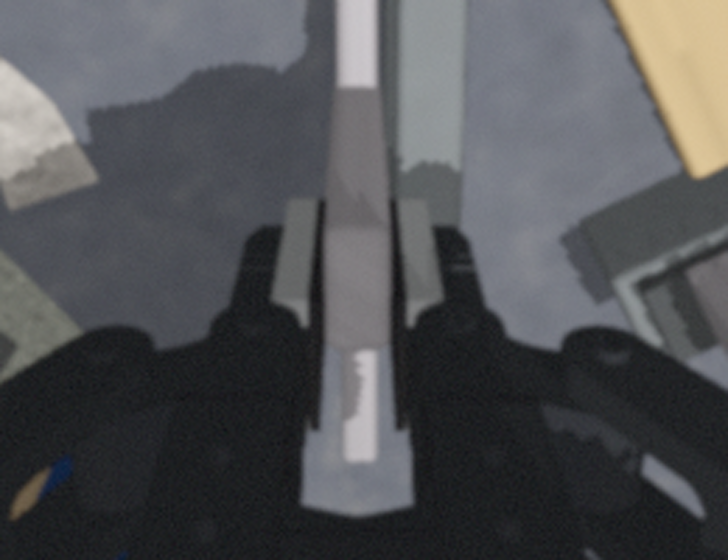

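```bash
sed -i 's/\.07\*/.052*/g' plan.py; python3 - <<'E'
from plan import *
g=p[3]
print("lift");
for r in rows([(g,b) for b in np.linspace(0,.14,8)]): print(r)
print(tabpose(g,.14)[0])
E
```

```text
lift
[0, 0.07, 0.08, 0.28, -0.9, 0.71, 0.0]
[0, 0.07, 0.09, 0.28, -0.9, 0.71, 0.0]
[0, 0.07, 0.09, 0.27, -0.9, 0.71, -0.0]
[0, 0.08, 0.1, 0.27, -0.9, 0.71, 0.0]
[0, 0.08, 0.1, 0.27, -0.9, 0.71, 0.0]
[0, 0.08, 0.11, 0.27, -0.9, 0.71, -0.0]
[0, 0.09, 0.11, 0.26, -0.9, 0.71, 0.0]
[ 0.52632288 -0.09776079  0.15802727]
```

{"name": "carry_out", "arguments": {"increments": [[0, 0.07, 0.08, 0.28, -0.9, 0.71, 0], [0, 0.07, 0.09, 0.28, -0.9, 0.71, 0], [0, 0.07, 0.09, 0.27, -0.9, 0.71, 0], [0, 0.08, 0.1, 0.27, -0.9, 0.71, 0], [0, 0.08, 0.1, 0.27, -0.9, 0.71, 0], [0, 0.08, 0.11, 0.27, -0.9, 0.71, 0], [0, 0.09, 0.11, 0.26, -0.9, 0.71, 0], [0, 0, 0, 0, 0, 0, 0]]}}

```text
clock: 7.82
position: [0.5269, -0.098, 0.1586]
orientation: [0.031, 0.897, 0.436, -0.063]
contact_force: [-4.7, -4.0, 2.9]
opening: 0.011
```

```bash
python3 - <<'E'
from h import *
import cv2
p=np.load("p.npy")
s=ctrl.get_state(); print(s["position"],s["contact_force"],s["torque"],s["opening"])
a=ctrl.capture("wrist")[:,:,::-1][170:370,190:450]
b=ctrl.capture("scene")[:,:,::-1][150:275,195:335]
cv2.imwrite("pics/w5.png",np.hstack([cv2.resize(a,(400,400)),cv2.resize(b,(400,400))]))
E
```

```text
[ 0.526859   -0.09804799  0.15859445] [-4.72220211 -3.95673844  2.86058005] [-0.57090462  0.88417943  0.17557075] 0.01104440473375312
```

View pics/w5.png

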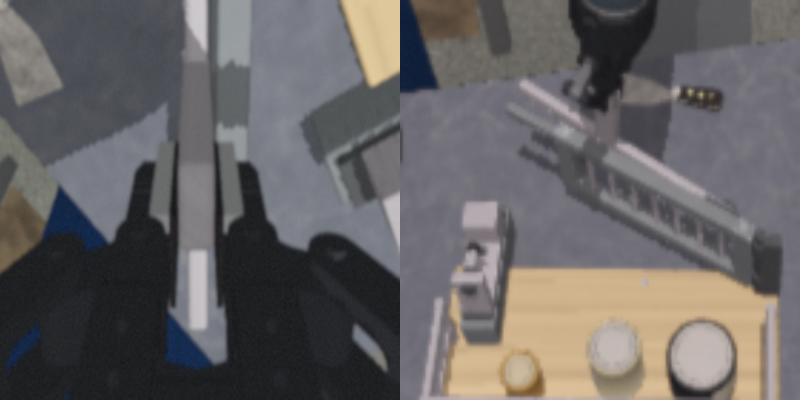

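```bash
python3 - <<'E'
from plan import *
for r in rows([(a,.14) for a in np.linspace(p[3],.12,12)]): print(r)
print(tabpose(.12,.14)[0])
print("creep")
for r in rows([(a,.14) for a in np.arange(.12,-.09,-.02)]): print(r)
E
```

```text
[0, 0.45, -0.41, 0.0, -0.0, 0.0, 1.91]
[0, 0.46, -0.4, 0.0, 0.0, -0.0, 1.91]
[0, 0.47, -0.38, 0.0, -0.0, -0.0, 1.91]
[0, 0.49, -0.37, 0.0, -0.0, 0.0, 1.91]
[0, 0.5, -0.35, 0.0, 0.0, 0.0, 1.91]
[0, 0.51, -0.33, 0.0, 0.0, -0.0, 1.91]
[0, 0.52, -0.31, 0.0, -0.0, 0.0, 1.91]
[0, 0.53, -0.3, 0.0, 0.0, -0.0, 1.91]
[0, 0.54, -0.28, 0.0, -0.0, 0.0, 1.91]
[0, 0.55, -0.26, 0.0, 0.0, 0.0, 1.91]
[0, 0.56, -0.24, 0.0, 0.0, -0.0, 1.91]
[ 0.58215075 -0.13405745  0.15802727]
creep
[0, 0.34, -0.14, 0.0, -0.0, 0.0, 1.15]
[0, 0.34, -0.13, 0.0, -0.0, -0.0, 1.15]
[0, 0.34, -0.12, 0.0, 0.0, 0.0, 1.15]
[0, 0.35, -0.12, 0.0, -0.0, 0.0, 1.15]
[0, 0.35, -0.11, 0.0, 0.0, -0.0, 1.15]
[0, 0.35, -0.1, 0.0, 0.0, 0.0, 1.15]
[0, 0.35, -0.09, 0.0, 0.0, 0.0, 1.15]
[0, 0.35, -0.09, 0.0, -0.0, -0.0, 1.15]
[0, 0.36, -0.08, 0.0, 0.0, -0.0, 1.15]
[0, 0.36, -0.07, 0.0, -0.0, -0.0, 1.15]
```

{"name": "carry_out", "arguments": {"increments": [[0, 0.45, -0.41, 0, 0, 0, 1.91], [0, 0.46, -0.4, 0, 0, 0, 1.91], [0, 0.47, -0.38, 0, 0, 0, 1.91], [0, 0.49, -0.37, 0, 0, 0, 1.91], [0, 0.5, -0.35, 0, 0, 0, 1.91], [0, 0.51, -0.33, 0, 0, 0, 1.91], [0, 0, 0, 0, 0, 0, 0]]}}

```text
clock: 8.8
position: [0.5559, -0.1206, 0.1582]
orientation: [0.037, 0.849, 0.523, -0.06]
contact_force: [-3.1, -1.1, 0.6]
opening: 0.0107
```

```bash
cat > st.py <<'E'
from plan import *
def st():
    s=ctrl.get_state(); X=s["position"]; h=bay(p,[-.065,.15,.012])
    # angle of gate from TCP: vector hinge->TCP, subtract front offset
    d=(X-h)[:2]; r=np.hypot(*d); a=np.arctan2(d[1],d[0])
    q=p.copy(); q[3]=0; b0=.14
    best=min(np.arange(-.12,.6,.001),key=lambda g:abs((lambda e:(np.arctan2(e[1],e[0])-a+np.pi)%(2*np.pi)-np.pi)((tabpose(g,b0)[0]-h)[:2])))
    q[3]=best; u=gate(q,1,0,0)-gate(q,0,0,0); n=gate(q,0,1,0)-gate(q,0,0,0); F=s["contact_force"]
    print("t%.2f"%s["clock"],X.round(4),"g %.3f"%best,"r %.4f"%r,"Fu %.1f Fn %.1f Fz %.1f"%(F@u,F@n,F[2]),"T",s["torque"].round(2),"open %.4f"%s["opening"])
st()
E
python3 st.py
```

```text
t8.80 [ 0.5559 -0.1206  0.1582] g 0.282 r 0.1821 Fu 2.4 Fn 2.2 Fz 0.6 T [-0.    0.44  0.29] open 0.0107
```

{"name": "carry_out", "arguments": {"increments": [[0, 0.52, -0.31, 0, 0, 0, 1.91], [0, 0.53, -0.3, 0, 0, 0, 1.91], [0, 0.54, -0.28, 0, 0, 0, 1.91], [0, 0.55, -0.26, 0, 0, 0, 1.91], [0, 0.56, -0.24, 0, 0, 0, 1.91], [0, 0, 0, 0, 0, 0, 0]]}}

```text
clock: 9.55
position: [0.5829, -0.1343, 0.1582]
orientation: [0.041, 0.803, 0.592, -0.056]
contact_force: [-1.0, 0.6, -0.7]
opening: 0.0109
```

```bash
python3 st.py; python3 - <<'E'
from h import *
import cv2
cv2.imwrite("pics/w6.png",ctrl.capture("wrist")[:,:,::-1])
E
```

```text
t9.55 [ 0.5829 -0.1343  0.1582] g 0.116 r 0.1821 Fu -0.3 Fn 1.1 Fz -0.7 T [0.52 0.2  0.23] open 0.0109
```

View pics/w6.png

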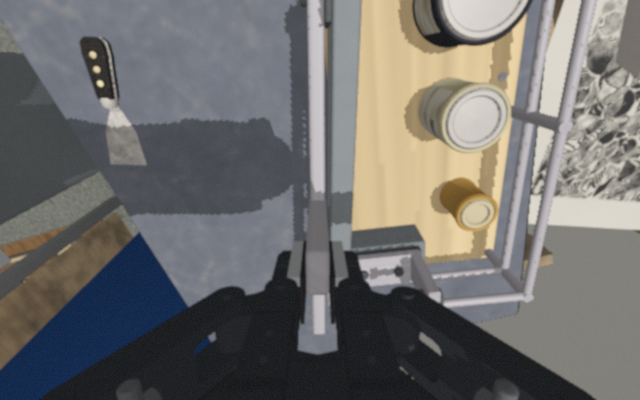

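{"name": "carry_out", "arguments": {"increments": [[0, 0.34, -0.14, 0, 0, 0, 1.15], [0, 0.17, -0.06, 0, 0, 0, 0.57], [0, 0.09, -0.03, 0, 0, 0, 0.29], [0, 0.09, -0.03, 0, 0, 0, 0.29], [0, 0, 0, 0, 0, 0, 0]]}}

```text
clock: 10.22
position: [0.5895, -0.1368, 0.1583]
orientation: [0.042, 0.791, 0.608, -0.055]
contact_force: [0.4, 4.3, -2.1]
opening: 0.011
```

```bash
python3 st.py
```

```text
t10.22 [ 0.5895 -0.1368  0.1583] g 0.077 r 0.1820 Fu -4.2 Fn 0.7 Fz -2.1 T [0.91 0.05 0.23] open 0.0110
```

{"name": "carry_out", "arguments": {"increments": [[0, 0.09, -0.03, 0, 0, 0, 0.29], [0, 0.09, -0.03, 0, 0, 0, 0.29], [0, 0, 0, 0, 0, 0, 0]]}}

```text
clock: 10.6
position: [0.5913, -0.1375, 0.1583]
orientation: [0.043, 0.788, 0.612, -0.055]
contact_force: [0.0, 3.9, -2.7]
opening: 0.0112
```

```bash
python3 st.py
```

```text
t10.60 [ 0.5913 -0.1375  0.1583] g 0.066 r 0.1821 Fu -3.8 Fn 0.9 Fz -2.7 T [1.02 0.04 0.27] open 0.0112
```

{"name": "carry_out", "arguments": {"increments": [[0, 0.09, -0.02, 0, 0, 0, 0.29], [0, 0.09, -0.02, 0, 0, 0, 0.29], [0, 0, 0, 0, 0, 0, 0]]}}

```text
clock: 10.98
position: [0.5931, -0.138, 0.1584]
orientation: [0.043, 0.785, 0.616, -0.055]
contact_force: [-1.3, 2.9, -2.9]
opening: 0.011
```

```bash
python3 st.py
```

```text
t10.97 [ 0.5931 -0.138   0.1584] g 0.056 r 0.1820 Fu -2.5 Fn 1.9 Fz -2.9 T [0.88 0.16 0.25] open 0.0110
```

{"name": "carry_out", "arguments": {"increments": [[0, 0.09, -0.02, 0, 0, 0, 0.29], [0, 0.09, -0.02, 0, 0, 0, 0.29], [0, 0, 0, 0, 0, 0, 0]]}}

```text
clock: 11.35
position: [0.5949, -0.1385, 0.1585]
orientation: [0.044, 0.782, 0.62, -0.055]
contact_force: [-0.9, 1.3, -2.0]
opening: 0.0111
```

```bash
python3 st.py
```

```text
t11.35 [ 0.5949 -0.1385  0.1585] g 0.046 r 0.1819 Fu -1.1 Fn 1.2 Fz -2.0 T [0.6  0.26 0.25] open 0.0111
```

{"name": "carry_out", "arguments": {"increments": [[0, 0.09, -0.02, 0, 0, 0, 0.29], [0, 0.09, -0.02, 0, 0, 0, 0.29], [0, 0, 0, 0, 0, 0, 0]]}}

```text
clock: 11.72
position: [0.5968, -0.139, 0.1585]
orientation: [0.044, 0.779, 0.624, -0.055]
contact_force: [-1.3, 1.0, -0.7]
opening: 0.0108
```

```bash
python3 st.py
```

```text
t11.72 [ 0.5968 -0.139   0.1585] g 0.035 r 0.1818 Fu -0.7 Fn 1.5 Fz -0.7 T [0.19 0.39 0.23] open 0.0108
```

Still free; continue.

{"name": "carry_out", "arguments": {"increments": [[0, 0.09, -0.02, 0, 0, 0, 0.29], [0, 0.09, -0.02, 0, 0, 0, 0.29], [0, 0, 0, 0, 0, 0, 0]]}}

```text
clock: 12.1
position: [0.5986, -0.1395, 0.1586]
orientation: [0.044, 0.775, 0.628, -0.055]
contact_force: [-3.3, -2.2, 0.1]
opening: 0.0111
```

```bash
python3 st.py
```

```text
t12.10 [ 0.5986 -0.1395  0.1586] g 0.025 r 0.1817 Fu 2.8 Fn 2.8 Fz 0.1 T [-0.25  0.51  0.28] open 0.0111
```

{"name": "carry_out", "arguments": {"increments": [[0, 0.09, -0.02, 0, 0, 0, 0.29], [0, 0.09, -0.02, 0, 0, 0, 0.29], [0, 0, 0, 0, 0, 0, 0]]}}

```text
clock: 12.48
position: [0.6004, -0.1399, 0.1586]
orientation: [0.045, 0.772, 0.632, -0.054]
contact_force: [-3.7, -4.1, 1.9]
opening: 0.0108
```

```bash
python3 st.py
```

```text
t12.47 [ 0.6004 -0.1399  0.1586] g 0.015 r 0.1816 Fu 4.7 Fn 2.8 Fz 1.9 T [-0.7   0.65  0.27] open 0.0108
```

{"name": "carry_out", "arguments": {"increments": [[0, 0.09, -0.02, 0, 0, 0, 0.29], [0, 0.09, -0.02, 0, 0, 0, 0.29], [0, 0, 0, 0, 0, 0, 0]]}}

```text
clock: 12.85
position: [0.6022, -0.1404, 0.1586]
orientation: [0.045, 0.769, 0.635, -0.054]
contact_force: [-3.0, -4.1, 2.4]
opening: 0.011
```

```bash
python3 st.py
```

```text
t12.85 [ 0.6022 -0.1404  0.1586] g 0.004 r 0.1816 Fu 4.5 Fn 2.2 Fz 2.4 T [-0.85  0.72  0.28] open 0.0110
```

{"name": "carry_out", "arguments": {"increments": [[0, 0.09, -0.04, 0, 0, 0, 0.29], [0, 0.09, -0.04, 0, 0, 0, 0.29], [0, 0, 0, 0, 0, 0, 0]]}}

```text
clock: 13.22
position: [0.604, -0.141, 0.1585]
orientation: [0.045, 0.766, 0.639, -0.054]
contact_force: [-3.3, -4.0, 1.8]
opening: 0.0109
```

```bash
python3 st.py
```

```text
t13.22 [ 0.604  -0.141   0.1585] g -0.006 r 0.1817 Fu 4.5 Fn 2.6 Fz 1.8 T [-0.75  0.63  0.26] open 0.0109
```

{"name": "carry_out", "arguments": {"increments": [[0, 0.09, -0.03, 0, 0, 0, 0.29], [0, 0.09, -0.03, 0, 0, 0, 0.29], [0, 0, 0, 0, 0, 0, 0]]}}

```text
clock: 13.6
position: [0.6049, -0.1414, 0.1583]
orientation: [0.045, 0.763, 0.643, -0.054]
contact_force: [-5.8, -3.2, 3.4]
opening: 0.0113
```

```bash
python3 st.py
```

```text
t13.60 [ 0.6049 -0.1414  0.1583] g -0.012 r 0.1818 Fu 4.1 Fn 5.2 Fz 3.4 T [-0.61  1.29  0.  ] open 0.0113
```

{"name": "carry_out", "arguments": {"increments": [[0, 0.09, -0.02, 0, 0, 0, 0.29], [0, 0.09, -0.02, 0, 0, 0, 0.29], [0, 0, 0, 0, 0, 0, 0]]}}

```text
clock: 13.98
position: [0.6063, -0.1418, 0.1582]
orientation: [0.045, 0.759, 0.647, -0.054]
contact_force: [-9.1, -4.0, 3.1]
opening: 0.0111
```

```bash
python3 st.py
```

```text
t13.97 [ 0.6063 -0.1418  0.1582] g -0.019 r 0.1819 Fu 5.4 Fn 8.3 Fz 3.1 T [-0.6   1.7  -0.07] open 0.0111
```

{"name": "carry_out", "arguments": {"increments": [[0, 0.08, -0.04, 0, 0, 0, 0.2], [0, 0.08, -0.04, 0, 0, 0, 0.2], [0, 0, 0, 0, 0, 0, 0]]}}

```text
clock: 14.35
position: [0.6074, -0.1423, 0.1579]
orientation: [0.044, 0.757, 0.65, -0.054]
contact_force: [-10.8, -2.8, 2.5]
opening: 0.0111
```

```bash
python3 st.py
```

```text
t14.35 [ 0.6074 -0.1423  0.1579] g -0.026 r 0.1820 Fu 4.4 Fn 10.2 Fz 2.5 T [-0.26  2.03 -0.28] open 0.0111
```

{"name": "carry_out", "arguments": {"increments": [[0, 0.07, -0.02, 0, 0, 0, 0.2], [0, 0.07, -0.03, 0, 0, 0, 0.1], [0, 0, 0, 0, 0, 0, 0], [0, 0, 0, 0, 0, 0, 0]]}}

```text
clock: 14.85
position: [0.6083, -0.1426, 0.1578]
orientation: [0.044, 0.755, 0.652, -0.054]
contact_force: [-12.4, -1.5, 2.8]
opening: 0.0111
```

```bash
python3 st.py; python3 - <<'E'
from h import *
import cv2
cv2.imwrite("pics/w7.png",ctrl.capture("wrist")[:,:,::-1])
im=ctrl.capture("scene")[:,:,::-1]
cv2.imwrite("pics/s7.png",cv2.resize(im[170:295,195:335],None,fx=4.8,fy=4.8,interpolation=cv2.INTER_CUBIC))
from plan import *
g=-.031
for r in rows([(g,b) for b in np.linspace(.14,0,11)]): print(r)
E
```

```text
t14.85 [ 0.6083 -0.1426  0.1578] g -0.031 r 0.1822 Fu 3.3 Fn 12.0 Fz 2.8 T [-0.19  2.31 -0.3 ] open 0.0111
[0, -0.01, -0.1, -0.18, 0.79, -0.12, 0.0]
[0, -0.01, -0.09, -0.19, 0.79, -0.12, -0.0]
[0, -0.01, -0.09, -0.19, 0.79, -0.12, 0.0]
[0, -0.01, -0.09, -0.19, 0.79, -0.12, 0.0]
[0, -0.01, -0.09, -0.19, 0.79, -0.12, -0.0]
[0, -0.01, -0.08, -0.19, 0.79, -0.12, 0.0]
[0, -0.01, -0.08, -0.19, 0.79, -0.12, -0.0]
[0, -0.01, -0.08, -0.19, 0.79, -0.12, 0.0]
[0, -0.01, -0.08, -0.19, 0.79, -0.12, 0.0]
[0, -0.01, -0.07, -0.2, 0.79, -0.12, 0.0]
```

View pics/s7.png

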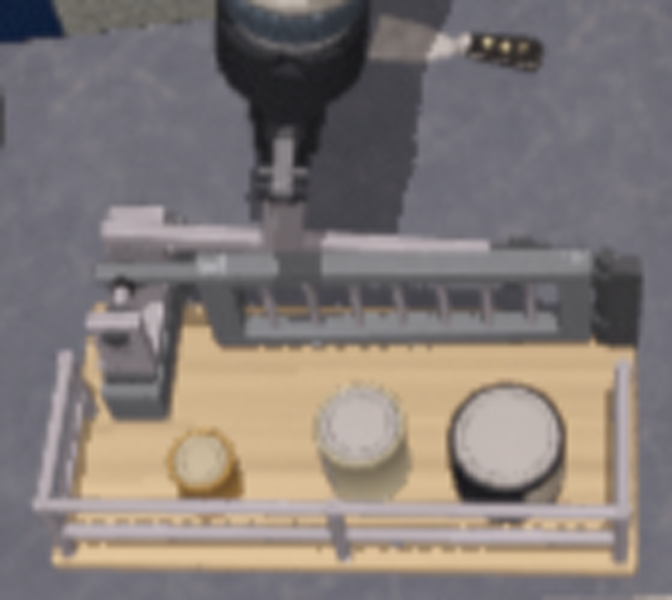

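View pics/w7.png

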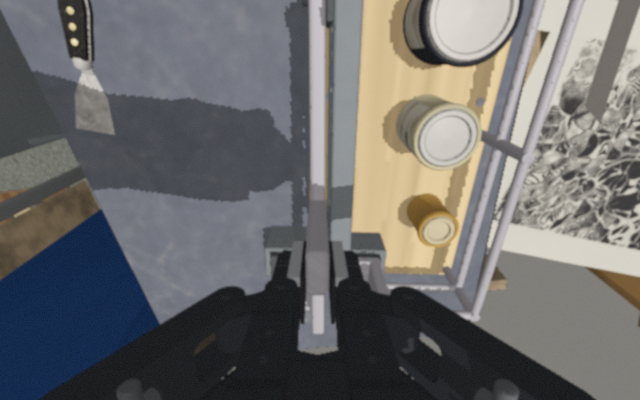

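{"name": "carry_out", "arguments": {"increments": [[0, -0.01, -0.1, -0.18, 0.79, -0.12, 0], [0, -0.01, -0.09, -0.19, 0.79, -0.12, 0], [0, -0.01, -0.09, -0.19, 0.79, -0.12, 0], [0, -0.01, -0.09, -0.19, 0.79, -0.12, 0], [0, 0, 0, 0, 0, 0, 0]]}}

```text
clock: 15.58
position: [0.6078, -0.1465, 0.1501]
orientation: [0.025, 0.757, 0.652, -0.033]
contact_force: [-11.6, -1.3, 3.3]
opening: 0.0108
```

```bash
python3 st.py
```

```text
t15.57 [ 0.6078 -0.1465  0.1501] g -0.033 r 0.1860 Fu 3.0 Fn 11.3 Fz 3.3 T [-0.07  2.48 -0.13] open 0.0108
```

{"name": "carry_out", "arguments": {"increments": [[0, 0, -0.09, -0.19, 0.79, -0.12, 0], [0, 0, -0.08, -0.19, 0.79, -0.12, 0], [0, 0, 0, 0, 0, 0, 0]]}}

```text
clock: 15.95
position: [0.6077, -0.1482, 0.1463]
orientation: [0.016, 0.757, 0.653, -0.023]
contact_force: [-13.3, -2.1, 2.7]
opening: 0.0105
```

```bash
python3 st.py
```

```text
t15.95 [ 0.6077 -0.1482  0.1463] g -0.035 r 0.1877 Fu 4.0 Fn 12.9 Fz 2.7 T [-0.2   2.58 -0.09] open 0.0105
```

{"name": "carry_out", "arguments": {"increments": [[0, 0, -0.08, -0.19, 0.79, -0.12, 0], [0, 0, -0.08, -0.19, 0.79, -0.12, 0], [0, 0, 0, 0, 0, 0, 0]]}}

```text
clock: 16.32
position: [0.6076, -0.1498, 0.1424]
orientation: [0.007, 0.757, 0.653, -0.012]
contact_force: [-14.0, -2.3, 2.5]
opening: 0.0109
```

```bash
python3 st.py
```

```text
t16.32 [ 0.6076 -0.1498  0.1424] g -0.037 r 0.1893 Fu 4.3 Fn 13.5 Fz 2.5 T [-0.28  2.63  0.13] open 0.0109
```

{"name": "carry_out", "arguments": {"increments": [[0, -0.04, -0.08, -0.19, 0.79, -0.12, 0], [0, -0.02, -0.05, -0.14, 0.6, -0.09, 0], [0, 0, 0, 0, 0, 0, 0]]}}

```text
clock: 16.7
position: [0.6074, -0.1508, 0.1396]
orientation: [-0.0, 0.757, 0.653, -0.002]
contact_force: [-11.3, -0.9, 5.4]
opening: 0.0109
```

```bash
python3 st.py; python3 - <<'E'
from h import *
import cv2
im=ctrl.capture("scene")[:,:,::-1]
cv2.imwrite("pics/s8.png",cv2.resize(im[170:295,195:335],None,fx=4.8,fy=4.8,interpolation=cv2.INTER_CUBIC))
E
```

```text
t16.70 [ 0.6074 -0.1508  0.1396] g -0.037 r 0.1903 Fu 2.5 Fn 11.1 Fz 5.4 T [-0.08  2.46  0.14] open 0.0109
```

View pics/s8.png

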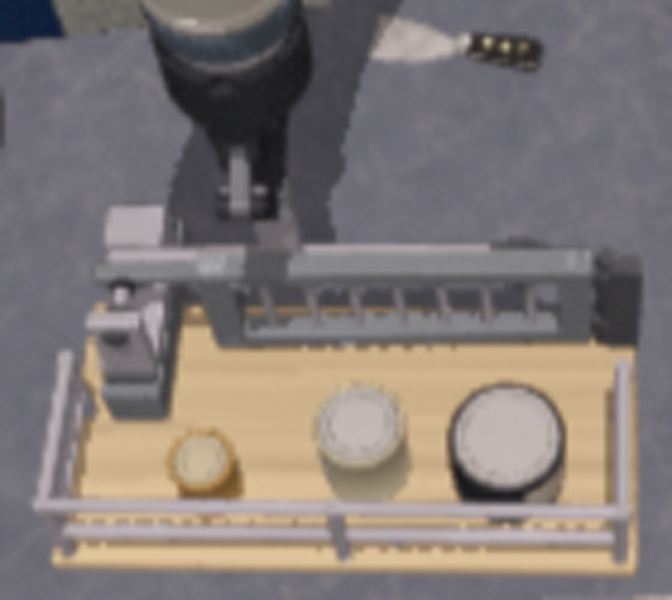

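{"name": "carry_out", "arguments": {"increments": [[0, -0.05, 0.01, 0, 0, 0, 0], [0, -0.05, 0.01, 0, 0, 0, 0], [0, -0.05, 0.01, 0, 0, 0, 0], [0, -0.05, 0.01, 0, 0, 0, 0], [0, 0, 0, 0, 0, 0, 0]]}}

```text
clock: 17.38
position: [0.6062, -0.1505, 0.1397]
orientation: [0.0, 0.757, 0.653, -0.002]
contact_force: [-9.0, -1.1, 2.5]
opening: 0.0106
```

```bash
python3 st.py
```

```text
t17.38 [ 0.6062 -0.1505  0.1397] g -0.030 r 0.1903 Fu 2.4 Fn 8.7 Fz 2.5 T [-0.23  1.7  -0.12] open 0.0106
```

{"name": "carry_out", "arguments": {"increments": [[0, -0.05, 0.01, 0, 0, 0, 0], [0, -0.05, 0.01, 0, 0, 0, 0], [0, -0.05, 0.01, 0, 0, 0, 0], [0, 0, 0, 0, 0, 0, 0]]}}

```text
clock: 17.88
position: [0.606, -0.1505, 0.1397]
orientation: [0.001, 0.757, 0.653, -0.001]
contact_force: [-2.7, -2.4, -1.3]
opening: 0.0111
```

```bash
python3 st.py
```

```text
t17.88 [ 0.606  -0.1505  0.1397] g -0.029 r 0.1903 Fu 2.8 Fn 2.3 Fz -1.3 T [-0.2   0.52 -0.23] open 0.0111
```

{"name": "carry_out", "arguments": {"increments": [[0.4, 0, 0, 0, 0, 0, 0], [0.4, 0, 0, 0, 0, 0, 0], [0.4, 0, 0, 0, 0, 0, 0], [0.4, 0, 0, 0, 0, 0, 0], [0.4, 0, 0, 0.5, 0, 0, 0], [0.4, 0, 0, 1, 0, 0, 0], [0.4, 0, 0, 1.5, 0, 0, 0], [0.4, 0, 0, 2, 0, 0, 0], [0.4, 0, 0, 3, 0, 0, 0], [0.4, 0, 0, 3, 0, 0, 0], [0.4, 0, 0, 0, 0, 0, 0]]}}

```text
clock: 19.25
position: [0.6069, -0.1509, 0.2535]
orientation: [0.004, 0.757, 0.653, -0.0]
contact_force: [0.3, -0.0, 0.1]
opening: 0.034
```

```bash
python3 st.py; python3 - <<'E'
from h import *
import cv2
im=ctrl.capture("scene")[:,:,::-1]
cv2.imwrite("pics/s9.png",cv2.resize(im[170:295,195:335],None,fx=4.8,fy=4.8,interpolation=cv2.INTER_CUBIC))
cv2.imwrite("pics/w9.png",ctrl.capture("wrist")[:,:,::-1])
E
```

```text
t19.25 [ 0.6069 -0.1509  0.2535] g -0.034 r 0.1906 Fu -0.0 Fn -0.3 Fz 0.1 T [ 0.   -0.02 -0.06] open 0.0340
```

View pics/s9.png

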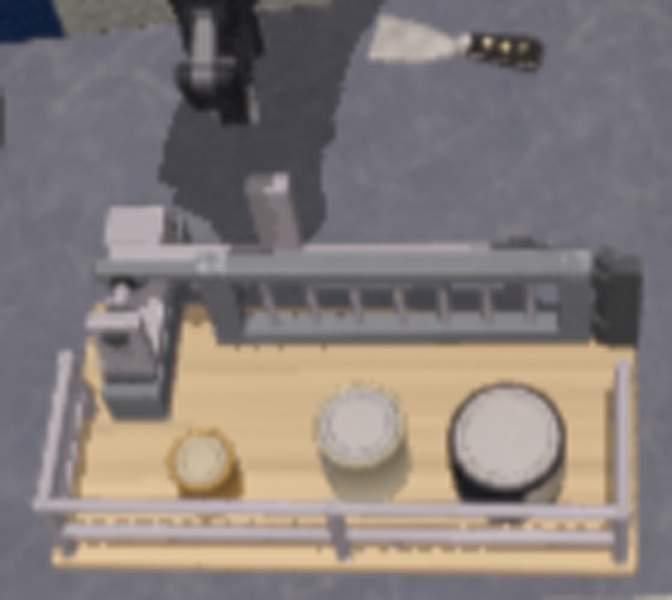

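View pics/w9.png

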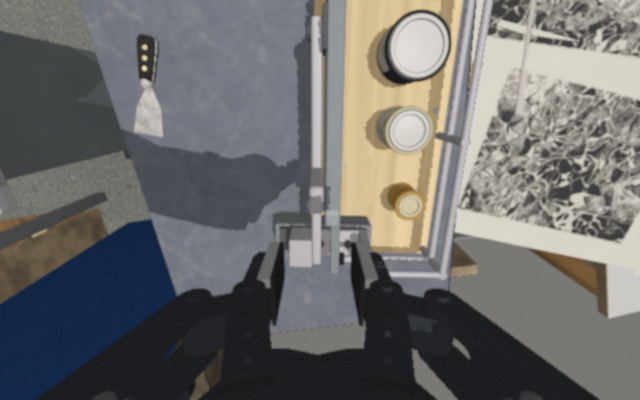

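```bash
python3 - <<'E'
from plan import *
q=p.copy()
I=ctrl.camera_info("wrist")
for g in(-.02,-.03):
  for b in(0,.03,.07):
    q[3]=g
    f=lambda a,h:(.05+a*np.cos(b)-h*np.sin(b),.017,.087+a*np.sin(b)+h*np.cos(b))
    X=gate(q,*f(.14,.086)); Y=gate(q,*f(.243,.008))
    print(g,b,((proj("scene",X)-[195,170])*4.8).round(),proj("w",X,I).round(1),proj("w",Y,I).round(1))
import cv2
a=cv2.imread("pics/w9.png")[160:290,250:390]
cv2.imwrite("pics/w9z.png",cv2.resize(a,None,fx=4.5,fy=4.5,interpolation=cv2.INTER_CUBIC))
E
```

```text
-0.02 0 [268. 177.] [315.1 201.7] [314.6 265.3]
-0.02 0.03 [272. 173.] [315.1 200.1] [314.6 268.3]
-0.02 0.07 [277. 168.] [315.1 197.7] [314.5 272.2]
-0.03 0 [267. 180.] [317.4 201.9] [317.1 265.5]
-0.03 0.03 [271. 176.] [317.5 200.4] [317.1 268.5]
-0.03 0.07 [277. 171.] [317.5 197.9] [317.1 272.4]
```

View pics/w9z.png

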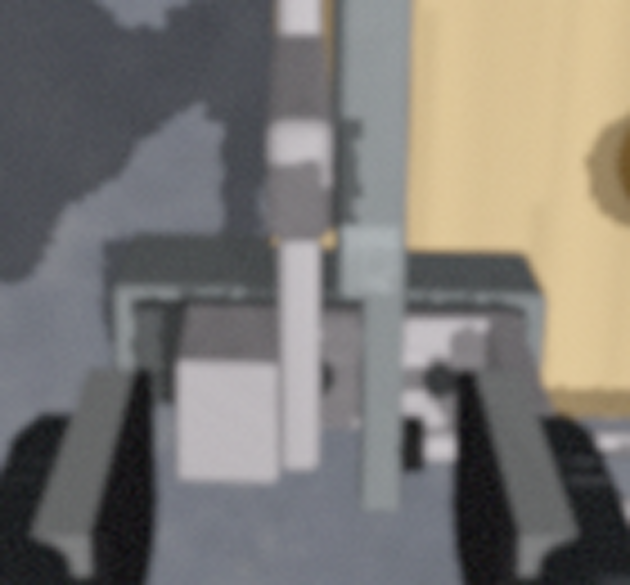

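```bash
python3 -c "
from station import ctrl
print(ctrl.close_job())"
```

```text
the job is handed in; nothing more can be done
None
```

The gate is shut and latched: the bar is fully down behind the lip, and the job was handed in at about 19 s.

- **Lift and swing:** I pinched the tab, raised the bar about 0.14 rad and swung the gate in. The buffer touched at a gate angle of about -0.01. I held at about 11–13.5 N at the tab (target 10 N, with roughly 2 N of that friction) while lowering the bar. I then eased back until the lip took the load, and let go.
- **Last checks:** After release the wrist force is about 0 N and the gripper is well clear. The wrist and scene views show the bar level, right behind the lip's rear face. The predicted image points for bar angle 0 and gate angle about -0.03 match the pictures within a pixel or so. The tins, pot and scraper had not moved in the pictures; I did not check the solvent, grease, tape and block in a late picture.
- **What disagreed:** The first closing, at the stated grip height, missed the tab and the fingers shut above it. Gripping 18 mm lower held, so the pads appear to sit farther back than stated.

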